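# Stopper the rust-remover bottle and hold the treated key up in tongs

## Task

Close the bottle by setting the rubber stopper upright and fully down into its neck. Then pick up the tongs by the rubber sleeves on their arms, close the jaws on the shank of the big cast-iron key lying on the drying rack (it is freshly treated, so the robot's own hand must never touch it), and lift it about 12 cm straight up over its rack. Finish while still holding the tongs squeezed and the key up there in their jaws; leave the other things where they lie.

Things in the scene. Friction and masses are not known exactly. Their poses are not given: they have to be found in the camera images.
- stopper_head (a point): Middle of the head of the black rubber stopper standing upright, loose, 35 g. Head: upright cylinder 35 mm across, 30 mm tall; below it a plug 24 mm tall, tapering from 24 mm across under the head to 20 mm at the foot. This point is 39 mm above the foot. z: its axis, up. Grip the head by its upper half, so that the fingertips clear the bottle's rim.
- stopper_seat (a point): Centre of the underside of the stopper's head, 24 mm above its foot; it meets the bottle's rim when the stopper is fully in.
- bottle_rim (a point): Centre of the mouth of the amber glass bottle, level with the rim, 112 mm above the shelf. The bottle is loose, 0.4 kg, 68 mm across; its neck is 32 mm across outside, its hole 26 mm across and 34 mm deep. z is its axis, up.
- tongs_grip (a point): Grip point of the steel tongs lying flat on their rest: midway between the rubber sleeves of the two arms, half-way up them, near the centre of mass; 53 mm above the shelf at the start. x points along the tongs to the jaws, y across (squeezing direction), z up. Sleeves 40 mm long, 20 mm tall; over their outer faces 50 mm open, about 33 mm when closed on the key.
- tongs_jaws (a point): Midway between the tongs' jaws, 85 mm ahead (x) of tongs_grip and 16 mm below it. The jaws are upright plates 22 mm long along x and 44 mm tall, this point half-way up (so their lower edges lie 38 mm below tongs_grip); open, they are about 50 mm apart inside.
- tongs: Tongs, about 110 g; origin 75 mm behind tongs_grip, 8 mm below it, between the arm pivots; axes as tongs_grip. They spring open: 6 N a side at the sleeves as they begin to close, 10 N closed. To carry them open, squeeze the sleeves to about 45 mm (jaws then about 36 mm apart); to pinch, squeeze as far as they go with about 40 N. Let go, they drop.
- tongs_left: The tongs' arm and jaw on the +y side; origin at its pivot.
- tongs_right: The tongs' arm and jaw on the -y side; origin at its pivot.
- rest: Fixed plywood rest under the tongs; origin on the shelf under tongs_grip, x along the tongs. Base 10 mm thick, 140 by 70 mm; two bars across it, 14 mm thick, tops 45 mm above the shelf, centred 73 mm behind and 35 mm ahead of tongs_grip, so the space beside and under the sleeves is free for fingers.
- key_shank (a point): Middle of the shank of the big dark cast-iron key (65 g, 88 mm long), also its centre of mass; 26 mm above the shelf, lying flat. x along the shank to the bit, z up. Shank 10 mm wide, 8 mm thick, from x = -18 to 42 mm; bow, a ring 30 mm across, centred at x = -31 mm; bit to +y from x = 31 mm on. To pinch it the tongs must lie along the shank, jaws either side.
- rack: Fixed aluminium drying rack; origin on the shelf under its centre. Plate 110 mm (x) by 90 mm (y), 6 mm thick, with two ridges along y at x = -28 and 28 mm, 6 mm thick, 70 mm long, tops 22 mm above the shelf. The key lies across the ridges, about along x, so the jaws can go down on both sides of its shank between the ridges.
- token: White plastic laundry token lying flat, 25 mm across, 4 mm thick: leave it.
- jar_lid: Glass jar lid with a knob, 80 mm across, 28 mm high: leave it.
- wedge: Rubber door wedge, 110 by 40 by 25 mm: leave it.
- padlock: Brass padlock lying flat, 72 by 38 by 18 mm: leave it.
- torch: Metal torch lying, 130 mm long, 36 mm thick at its head: leave it.
- door_key: Small flat brass door key, 58 mm long, 4 mm thick: leave it (it is not the key meant).
- stopper: The stopper as a whole; origin at the centre of its foot.
- key: The cast-iron key as a whole; origin 4 mm below key_shank, axes the same.
There are look-alikes about, which are no part of the job. Of the things that look like the rest, the middle-sized one is meant.

How it is judged:
By the outcome, as a careful person would: the job done as asked, in the order asked, and still so for the second after the job is handed in, while the arm keeps its last pose, push and grip.
It also fails if it takes over 54 s, if anything falls off the work surface, if the arm or the gripper's body presses on something with over 40 N, if the wrist force passes 120 N, or if a joint passes its speed limit or range.

## Robot

A 7-joint arm with a two-finger parallel gripper is mounted at the origin on the work surface. World frame = base frame: x ahead of the robot, y to its left, z up, the work surface at z = 0. Lengths are in mm, angles in degrees, forces in N, time in s.
With the tool pointing down it reaches from about 425 to 1025 mm from the base axis. Payload 9.4 kg.
Tool frame: the origin (TCP) lies on the mounting face of the last link; the fingertips stand 186 mm ahead of it and the grasp point (between the pads) lies 167 mm ahead of it; z points along the fingers, y is the line along which they close (so a half turn about z gives the same grasp; the last joint's range is limited). The gripper opens to 93 mm and grips with 3 to 60 N. Pads are 15 mm wide; open, the fingers measure 128 mm over their backs; the gripper's body (75 mm by 188 mm) begins 65 mm behind the grasp point.
Start: joints at [-80.598, 34.337, -0.143, 91.639, 0.103, 54.024, -4.572], TCP at [172.894, 704.082, 404.718] pointing down, gripper open.
Joint ranges: [-147.43, 147.43], [-19.82, 112.94], [-74.19, 73.91], [6.32, 146.72], [-59.91, 239.91], [6.04, 106.73], [-150.56, 150.56]. Speed limits (degrees/s): [127.2, 127.2, 172.46, 172.46, 180, 180, 180].

## Interface

Orientations are given as [roll, pitch, yaw] about the fixed x, y, z axes, in that order (R = Rz(yaw) Ry(pitch) Rx(roll)).
In Python, from plant import robot, optics, ticket, nets gives the robot as it stands.
- The arm moves only by the tool step_arm, never from a script. Its argument "deltas" is a list that holds one entry, the list of rows, each a list of 6 numbers: the shift along the tool's x, y, z in units of 40 mm (1.0 is 40 mm), then the turn, a rotation vector about the tool's x, y, z in units of 8 degrees (1.0 is 8 degrees). A call has 1 to 10 rows; each row is the pose to reach, as a shift and turn from the pose commanded when the call began, along the tool's axes at that moment; what a row does not reach only later rows make up. A row lasts 1/10 s, in which the tool goes at most 50 mm and 8.59 degrees, less where a joint would pass 70% of its speed; a pose out of reach is approached as far as the arm can. A call with a gripper value outside its range is refused whole. "jaw" is the opening, from -1 (shut) to 1 (fully open), so that 0 is half open, set as the call begins (left out, the last holds). The fingers move at their own pace and stop on an object; "squeeze" is the grip in N (left out, the last holds). Time passes only in rows, so rows that repeat a pose let the fingers close. It gives the time, the measured TCP pose, the force, the opening and the grip force at its end, in the units of the state.
- robot.get_state(): the state, without advancing time (a new reading comes with each control period).
- optics.grab_frame(name): name is "scene" or "top"; returns a dict with "img" (384x512x3 uint8, blue, green, red), "fovy" (degrees; the focal length in pixels is half the picture's height over the tangent of half this angle, whatever the lens; pixels are square), "cx", "cy" (the principal point, pixels), "R" (3x3) and "t" (3): a world point X has camera coordinates R X + t. Camera axes: x right, y down, z forward; pixel columns grow to the right and rows downward; lengths in mm; the calibration is good to about 2 mm. A picture is of the moment at which its call begins. There is no depth.
- ticket.close_job(): hands the job in; it is judged then, once.
Trained networks look in a picture, given as the dict that the camera call returned (one of the last four; its "shot" number tells which), for a name from the list of things; names that differ only in an ending like _2 or _b are one class to them, and where a whole thing is asked for, a point or a joint stands for the part that bears it (a point fixed in the world has none). Each returns a list of dicts, best first, with "p" (0 to 1); they miss things now and then, are a little off and sometimes report something else, mostly with a low value. They report only what shows in the picture. A call takes as long as a camera call. They do not tell look-alikes from the thing itself.
- nets.look_for(picture, name): "at" ([x, y, z] in mm, in world coordinates, good to about 4 mm: the middle of the surface that is visible of it).
- nets.place_of(picture, name): "at" ([x, y, z] in mm, in world coordinates, good to about 4 mm: a listed point, or the origin of a listed thing).
The state is a dict: "time": time; "qpos": joint angles; "joint_vel": joint speeds; "joint_efforts": joint torques, N m; "ee_pos": TCP position; "tcp_rot": TCP orientation; "ft_force": force on the tool from outside, world axes, zero at the start; "moment": the same for the moment, N m; "width": opening from 0.0 (shut) to 1.0 (fully open); "grip_force": force on a finger pad.
Only numpy, scipy, OpenCV 4.12 (cv2) and the standard library are available. Lean on these libraries where they do the work, as an engineer would, in place of code of your own. Each camera call takes 0.05 s, during which the arm holds its last target. There are 200 camera calls.

## Working session

There is one attempt and no reset: what is moved stays moved. The work goes in short steps, Python scripts to look and compute and a tool call to move; the robot and the scene stay as the last step left them, time stands still between calls to the robot, and variables do not carry over. Pictures are saved under pics/ and viewed, at most 10 in all, crops included, and the job is handed in when it is done.

Besides the shell and the picture viewer there is one more tool, called after "Call:" as name([rows], argument=value, ...), one row to a line, values as JSON. step_arm: Moves the arm, as the interface text tells. Its arguments: {"type":"object","properties":{"deltas":{"type":"array","items":{"type":"array","items":{"type":"array","items":{"type":"number"}}}},"jaw":{"type":"number"},"squeeze":{"type":"number"}},"required":["deltas"]}

```bash
mkdir -p pics; ls; cat > h.py <<'E'
import numpy as np, cv2
from scipy.spatial.transform import Rotation as Ro
def f_of(p): return p["img"].shape[0]/2/np.tan(np.radians(p["fovy"])/2)
def proj(p,X):
    c=np.array(p["R"])@np.array(X,float)+np.array(p["t"]); f=f_of(p)
    return np.array([p["cx"]+f*c[0]/c[2],p["cy"]+f*c[1]/c[2]])
def unproj(p,uv,z):
    R=np.array(p["R"]);t=np.array(p["t"]);f=f_of(p)
    d=R.T@np.array([(uv[0]-p["cx"])/f,(uv[1]-p["cy"])/f,1]);o=-R.T@t
    return o+d*(z-o[2])/d[2]
def rows(st,X,rpy):
    """row (units) to reach TCP pos X and rpy from state pose"""
    R0=Ro.from_euler('xyz',st["tcp_rot"],degrees=True);R1=Ro.from_euler('xyz',rpy,degrees=True)
    return np.r_[R0.inv().apply(np.array(X)-st["ee_pos"])/40,np.degrees((R0.inv()*R1).as_rotvec())/8].round(3)
E
python3 - <<'E'
from h import *
from plant import robot,optics,nets
s=robot.get_state();print({k:np.round(v,2) for k,v in s.items()})
P={n:optics.grab_frame(n) for n in("scene","top")}
for n,p in P.items():
    cv2.imwrite(f"pics/{n}0.png",p["img"]); print(n,p["fovy"],(-np.array(p["R"]).T@np.array(p["t"])).round())
for nm in["stopper_head","bottle_rim","tongs_grip","tongs_jaws","tongs","rest","key_shank","key","rack","stopper"]:
    for n,p in P.items():
        for r in nets.place_of(p,nm)[:4]: print(nm,n,round(r["p"],2),np.round(r["at"]),proj(p,r["at"]).round())
E
```

```text
pics
{'time': np.float64(0.0), 'qpos': array([-80.6 ,  34.38,  -0.15,  91.68,   0.1 ,  54.02,  -4.57]), 'joint_vel': array([ 0.07, -0.1 ,  0.02, -0.1 , -0.  ,  0.07,  0.02]), 'joint_efforts': array([-0.000e+00, -7.651e+01,  1.500e+00, -2.524e+01, -5.000e-02,
        2.000e-02,  0.000e+00]), 'ee_pos': array([172.81, 703.9 , 403.87]), 'tcp_rot': array([-1.7991e+02,  1.0000e-02,  1.6621e+02]), 'ft_force': array([ 0.03,  0.35, -0.13]), 'moment': array([ 0.  , -0.03,  0.04]), 'grip_force': np.float64(0.0), 'width': np.float64(1.0)}
scene 52.10190649799333 [1266. -161.  751.]
top 46.98995115888903 [ 216.  -17. 1438.]
stopper_head scene 0.47 [ 452. -131.   37.] [203. 216.]
stopper_head top 0.53 [ 452. -128.   39.] [296. 222.]
stopper_head top 0.46 [ 452. -122.    3.] [293. 224.]
bottle_rim scene 0.82 [ 579. -273.  110.] [145. 237.]
bottle_rim top 0.62 [532.  88.   2.] [229. 201.]
tongs_grip scene 0.62 [473. 193.  54.] [319. 200.]
tongs_grip scene 0.16 [399. 167.  44.] [302. 188.]
tongs_grip top 0.51 [473. 193.  50.] [196. 216.]
tongs_grip top 0.32 [532.  87.  -2.] [230. 201.]
tongs_jaws sce
[... 482 characters left out ...]
202.]
key_shank scene 0.5 [567.   4.  25.] [261. 241.]
key_shank top 0.51 [573.  -1.  23.] [256. 187.]
key_shank top 0.37 [566.   7.  -4.] [254. 191.]
key scene 0.44 [569.   4.  22.] [261. 242.]
key top 0.5 [758. 127.   1.] [218. 137.]
key top 0.41 [568.   2.  25.] [255. 189.]
rack scene 0.89 [568.   3.  -5.] [261. 249.]
rack top 0.62 [567.   4.  -2.] [255. 191.]
rack top 0.33 [470. 192.  -1.] [198. 220.]
stopper scene 0.79 [ 454. -127.    3.] [206. 225.]
stopper scene 0.65 [754. 130.   2.] [332. 296.]
stopper scene 0.58 [ 455. -132.   38.] [203. 216.]
stopper scene 0.16 [535.  89.  -3.] [289. 235.]
stopper top 0.67 [ 450. -125.    4.] [294. 224.]
stopper top 0.5 [562.   6.  -2.] [254. 192.]
```

```bash
python3 - <<'E'
import cv2
a=cv2.imread("pics/scene0.png");b=cv2.imread("pics/top0.png")
cv2.imwrite("pics/s1.png",cv2.resize(a[130:340,90:410],None,fx=2.5,fy=2.5,interpolation=3))
cv2.imwrite("pics/t1.png",cv2.resize(b[110:310,120:370],None,fx=3,fy=3,interpolation=3))
E
```

```text
(no output)
```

View pics/s1.png

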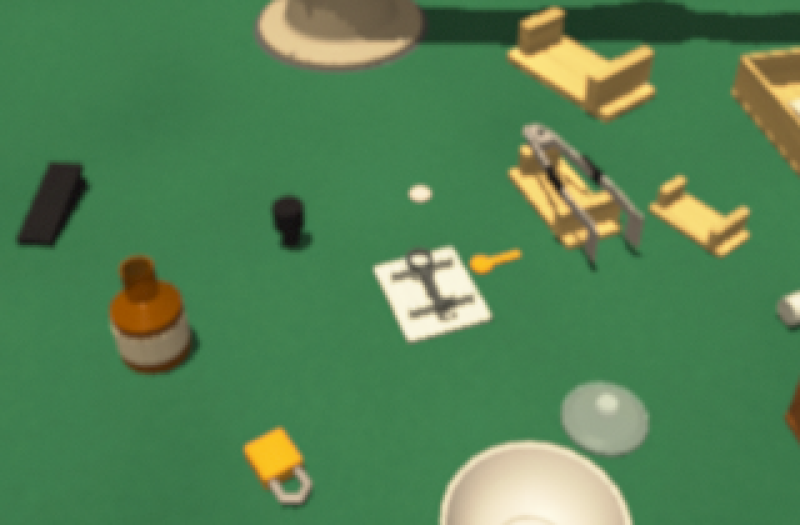

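View pics/t1.png

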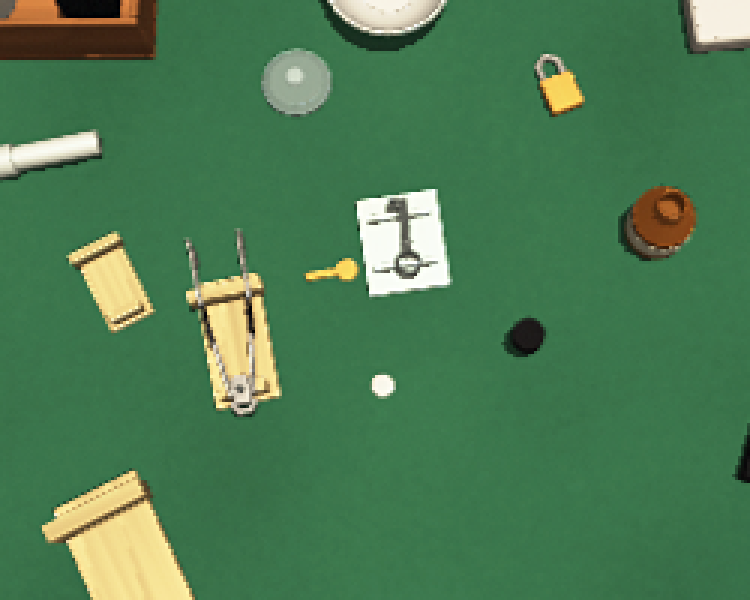

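The scene crop shows three rests: a big one at scene px (326,164), a small one at (372,221), and a middle one at (319,215) with the tongs on it. That last one is the one meant, since the tongs lie on it and it is middle-sized. There is only one black stopper (203,216), one amber bottle (145,237) and one dark key on the white rack (261,241). The brass key at about (287,235) is the decoy. I'll enlarge these for sub-pixel positions.

```bash
python3 - <<'E'
import cv2,numpy as np
a=cv2.imread("pics/scene0.png");b=cv2.imread("pics/top0.png")
def c(im,u,v,w,s):
    h=w; o=cv2.resize(im[v:v+h,u:u+w],(260,260),interpolation=cv2.INTER_CUBIC); k=260/w
    for i in range(0,w,5):
        cv2.line(o,(int((i+.5)*k),0),(int((i+.5)*k),5 if (u+i)%10 else 10),(255,255,255),1)
        cv2.line(o,(0,int((i+.5)*k)),(5 if (v+i)%10 else 10,int((i+.5)*k)),(255,255,255),1)
    cv2.putText(o,f"{u},{v},{w}",(60,255),0,.4,(255,255,255),1); return o
T=np.hstack([c(b,325,165,30,0),c(b,175,180,65,0),c(b,235,170,40,0)])
S=np.hstack([c(a,130,230,50,0),c(a,290,175,65,0),c(a,235,225,55,0)])
cv2.imwrite("pics/m.png",np.vstack([T,S]))
E
```

```text
(no output)
```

View pics/m.png

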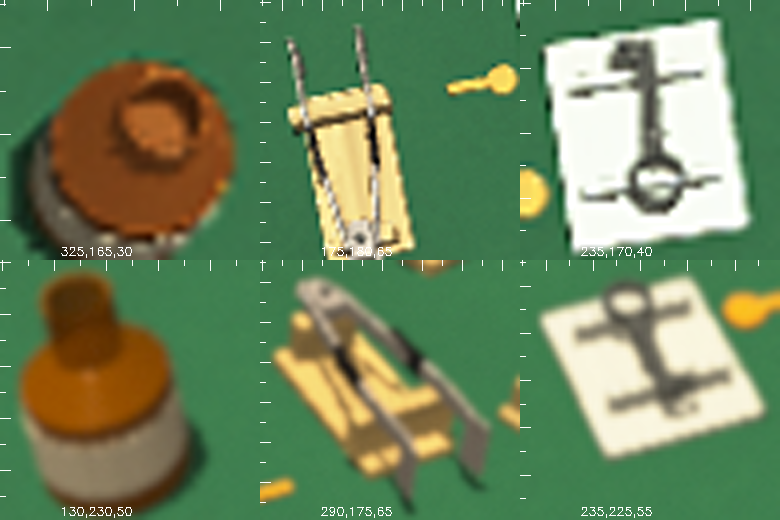

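Top-view pixels: bottle rim about (343.0,178.5), key bow centre about (255.6,197.5), shank end about (253.7,176.4). The tongs' jaws and pivot are clear in both views. Next I'll work these out as world positions and fit the stopper silhouette.

```bash
cat >> h.py <<'E'
def tri(ps,uvs):
    from scipy.optimize import least_squares
    r=least_squares(lambda X:np.concatenate([proj(p,X)-uv for p,uv in zip(ps,uvs)]),[500,0,50]);return r.x,r.fun
def cyl(x,y,segs,n=24):
    a=np.linspace(0,2*np.pi,n,endpoint=False)
    return [np.array([[x+r*np.cos(t),y+r*np.sin(t),z] for t in a]) for r,z in segs]
def sil(p,x,y,parts,k=8):
    h,w=p["img"].shape[:2]; m=np.zeros((h,w),np.uint8)
    for seg in parts:
        pts=np.array([proj(p,X) for X in np.vstack(cyl(x,y,seg))])
        cv2.fillConvexPoly(m,np.round(cv2.convexHull(pts.astype(np.float32))*256).astype(np.int32),1,cv2.LINE_8,8)
    return m
E
python3 - <<'E'
from h import *
from plant import robot,optics,nets
S=optics.grab_frame("scene");T=optics.grab_frame("top")
print("rim top z112",unproj(T,(343.0,178.5),112),"scene",unproj(S,(144.7,235.7),112),tri([S,T],[(144.7,235.7),(343,178.5)]))
# stopper
for p,(u,v) in((S,(204,220)),(T,(295,223))):
    g=p["img"].max(2).astype(int); m=(g<45); 
    n,l,st,ce=cv2.connectedComponentsWithStats(m.astype(np.uint8)); i=l[v,u]; mm=l==i
    print("stopper px",st[i],ce[i])
    best=[]
    for x in np.arange(440,466,1.):
        for y in np.arange(-140,-114,1.):
            q=sil(p,x,y,[[(17.5,24),(17.5,54)],[(12,24),(10,0)]])>0
            best.append(((q&mm).sum()/(q|mm).sum(),x,y))
    best.sort(); b=np.array(best[-12:]); print(b[-1],b.mean(0))
def k(u,v,s,u0,v0,ox,oy): return (u0+(u-ox)/s-.5,v0+(v-oy)/s-.5)
kt=lambda u,v:k(u,v,6.5,235,170,520,0); ks=lambda u,v:k(u,v,4.727,235,225,520,260)
for nm,a,b in(("bow",(657,182),(627,302)),("end",(645,45),(678,395))):
    print(nm,unproj(T,kt(*a),26),unproj(S,ks(*b),26))
tt=lambda u,v:k(u,v,4,175,180,260,0); ts=lambda u,v:k(u,v,4,290,175,260,260)
for nm,a,b,z in(("pivot",(360,238),(320,292),55),("jawL tip top",(291,42),(488,432),59),("jawR",(358,28),(412,450),59)):
    print(nm,unproj(T,tt(*a),z),unproj(S,ts(*b),z),tri([S,T],[ts(*b),tt(*a)])[0])
E
```

```text
rim top z112 [ 575.01565452 -272.54422012  112.        ] scene [ 577.46158532 -273.77817545  112.        ] (array([ 575.54562312, -273.69411222,  110.12519729]), array([ 0.18419064,  0.00389945,  0.25355667, -0.01010733]))
stopper px [200 210  11  19 164] [205.2804878 218.25     ]
[   0.656  456.    -128.   ] [   0.6503752   456.66666667 -126.75      ]
stopper px [290 216  11  13 106] [295.03773585 221.9245283 ]
[   0.84126984  453.         -123.        ] [   0.82003055  452.         -125.        ]
bow [5.37384374e+02 4.87128341e-01 2.60000000e+01] [ 5.39482675e+02 -3.22773868e-01  2.60000000e+01]
end [609.06434032   5.96733536  26.        ] [613.6950754  10.8960715  26.       ]
pivot [398.9692394  177.84021361  55.        ] [389.04376434 176.15022345  55.        ] [397.5100891  174.83059869  61.6666467 ]
jawL tip top [557.48332627 235.70957058  59.        ] [564.83789226 235.31412992  59.        ] [559.21848089 237.73759045  53.46553257]
jawR [568.43245363 182.0101575   59.        ] [570.62929683 180.17785385  59.        ] [568.70517134 181.60823117  57.06771879]
```

```bash
cat >> h.py <<'E'
import json,os
def plan(*targets,save=True,cmd=None):
    """targets: (x,y,z of grasp point, yaw) tool down; prints unit rows from the commanded pose, chained per call"""
    c=cmd or (json.load(open("cmd.json")) if os.path.exists("cmd.json") else [172.894,704.082,404.718,166.2])
    for t in targets:
        R0=Ro.from_euler('xyz',[180,0,c[3]],degrees=True)
        X=np.array([t[0],t[1],t[2]+167]); d=np.r_[R0.inv().apply(X-c[:3])/40,0,0,-((t[3]-c[3]+180)%360-180)/8].round(3)
        print("row",[float(v) for v in d], "dist",np.linalg.norm(X-c[:3]).round(),flush=True)
        c=list(np.array(c[:3])+R0.apply(d[:3])*40)+[c[3]-d[5]*8]
    if save: json.dump(c,open("cmd.json","w"))
    print("cmd",np.round(c,2))
E
python3 - <<'E'
from h import *
plan((500,220,220,115),(453,-127,110,75),(453,-127,50,75))
E
```

```text
row [-10.828, -9.802, 0.443, 0.0, 0.0, 6.4] dist 585.0
row [-7.366, -4.731, 2.75, 0.0, 0.0, 5.0] dist 367.0
row [0.0, 0.0, 1.5, 0.0, 0.0, -0.0] dist 60.0
cmd [ 453. -127.  217.   75.]
```

```bash
rm cmd.json; python3 - <<'E'
from h import *
plan((370,440,235,140),(500,150,220,110),(453,-127,110,75),(453,-127,50,75))
E
```

```text
row [-6.36, -5.236, 0.068, 0.0, 0.0, 3.275] dist 330.0
row [-7.15, -3.465, 0.375, 0.0, 0.0, 3.75] dist 318.0
row [-6.105, -3.472, 2.75, 0.0, 0.0, 4.375] dist 302.0
row [-0.001, -0.0, 1.5, 0.0, 0.0, -0.0] dist 60.0
cmd [ 453.   -127.02  217.     75.  ]
```

Call:
step_arm([
  [[-6.36,-5.236,0.068,0,0,3.275],[-6.36,-5.236,0.068,0,0,3.275],[-6.36,-5.236,0.068,0,0,3.275],[-6.36,-5.236,0.068,0,0,3.275],[-6.36,-5.236,0.068,0,0,3.275],[-6.36,-5.236,0.068,0,0,3.275],[-6.36,-5.236,0.068,0,0,3.275],[-6.36,-5.236,0.068,0,0,3.275],[-6.36,-5.236,0.068,0,0,3.275],[-6.36,-5.236,0.068,0,0,3.275]],
], jaw=1)

```text
time: 2.2
ee_pos: [369.2, 441.2, 402.1]
tcp_rot: [180.0, -0.0, 140.1]
ft_force: [0.2, -0.5, -0.8]
width: 0.999
grip_force: 0.0
```

Call:
step_arm([
  [[-7.15,-3.465,0.375,0,0,3.75],[-7.15,-3.465,0.375,0,0,3.75],[-7.15,-3.465,0.375,0,0,3.75],[-7.15,-3.465,0.375,0,0,3.75],[-7.15,-3.465,0.375,0,0,3.75],[-7.15,-3.465,0.375,0,0,3.75],[-7.15,-3.465,0.375,0,0,3.75],[-7.15,-3.465,0.375,0,0,3.75],[-7.15,-3.465,0.375,0,0,3.75],[-7.15,-3.465,0.375,0,0,3.75]],
])

```text
time: 3.2
ee_pos: [499.5, 152.1, 386.9]
tcp_rot: [-180.0, -0.0, 110.2]
ft_force: [-0.3, -0.4, -0.3]
width: 1.005
grip_force: 0.0
```

Call:
step_arm([
  [[-6.105,-3.472,2.75,0,0,4.375],[-6.105,-3.472,2.75,0,0,4.375],[-6.105,-3.472,2.75,0,0,4.375],[-6.105,-3.472,2.75,0,0,4.375],[-6.105,-3.472,2.75,0,0,4.375],[-6.105,-3.472,2.75,0,0,4.375],[-6.105,-3.472,2.75,0,0,4.375],[-6.105,-3.472,2.75,0,0,4.375],[-6.105,-3.472,2.75,0,0,4.375],[-6.105,-3.472,2.75,0,0,4.375]],
], jaw=0.4)

```text
time: 4.2
ee_pos: [453.9, -124.6, 277.4]
tcp_rot: [180.0, -0.0, 75.3]
ft_force: [0.5, -0.0, 0.2]
width: 0.7
grip_force: 0.0
```

Call:
step_arm([
  [[0,0,0.75,0,0,0],[0,0,1.5,0,0,0],[0,0,1.5,0,0,0],[0,0,1.5,0,0,0]],
])

```text
time: 4.6
ee_pos: [453.3, -125.9, 217.3]
tcp_rot: [-179.9, -0.0, 75.1]
ft_force: [0.0, -0.7, 0.5]
width: 0.699
grip_force: 0.0
```

Call:
step_arm([
  [[0,0,0,0,0,0],[0,0,0,0,0,0],[0,0,0,0,0,0],[0,0,0,0,0,0],[0,0,0,0,0,0],[0,0,0,0,0,0],[0,0,0,0,0,0],[0,0,0,0,0,0]],
], jaw=-1, squeeze=25)

```text
time: 5.4
ee_pos: [453.2, -127.0, 217.4]
tcp_rot: [180.0, -0.0, 75.0]
ft_force: [0.2, 0.2, 7.0]
width: 0.369
grip_force: 25.0
```

```bash
python3 - <<'E'
from h import *
plan((453,-127,170,75),(575.5,-273.5,190,65))
E
```

```text
row [0.0, -0.0, -3.0, 0.0, 0.0, -0.0] dist 120.0
row [-2.745, 3.906, -0.5, 0.0, 0.0, 1.25] dist 192.0
cmd [ 575.49 -273.51  357.     65.  ]
```

Call:
step_arm([
  [[0,0,-1,0,0,0],[0,0,-2,0,0,0],[0,0,-3,0,0,0],[0,0,-3,0,0,0]],
])

```text
time: 5.8
ee_pos: [453.6, -127.5, 340.9]
tcp_rot: [179.6, -0.1, 75.0]
ft_force: [0.0, 1.1, -0.3]
width: 0.368
grip_force: 25.0
```

Call:
step_arm([
  [[-0.6,0.85,-0.3,0,0,0.25],[-1.2,1.7,-0.5,0,0,0.5],[-1.8,2.55,-0.5,0,0,0.75],[-2.4,3.4,-0.5,0,0,1],[-2.745,3.906,-0.5,0,0,1.25],[-2.745,3.906,-0.5,0,0,1.25],[-2.745,3.906,-0.5,0,0,1.25],[-2.745,3.906,-0.5,0,0,1.25]],
])

```text
time: 6.6
ee_pos: [574.9, -272.6, 356.3]
tcp_rot: [-179.9, -0.0, 65.0]
ft_force: [-0.0, -0.0, -0.2]
width: 0.369
grip_force: 25.0
```

```bash
python3 - <<'E'
from h import *
from plant import robot,optics,nets
S=optics.grab_frame("scene");T=optics.grab_frame("top")
s=robot.get_state();print(s["ee_pos"],s["width"],s["ft_force"])
for n,p in(("S",S),("T",T)):
    for nm in("bottle_rim","stopper_head","stopper"):
        for r in nets.place_of(p,nm)[:2]: print(n,nm,round(r["p"],2),np.round(r["at"]))
u,v=proj(S,(575,-273,130)).astype(int); o=S["img"][v-35:v+35,u-35:u+35]
o=cv2.resize(o,(560,560),interpolation=3)
print(u,v); cv2.imwrite("pics/b1.png",o)
E
```

```text
[ 575.11153649 -272.51254011  356.84515381] 0.3678659393062133 [-0.39871133  0.11248798 -0.51102408]
S bottle_rim 0.88 [ 581. -273.  112.]
S bottle_rim 0.55 [ 574. -276.  163.]
S stopper_head 0.69 [ 575. -279.  175.]
S stopper 0.76 [ 576. -275.  143.]
S stopper 0.43 [570.   1.  22.]
T bottle_rim 0.46 [533.  86.   3.]
143 229
```

View pics/b1.png

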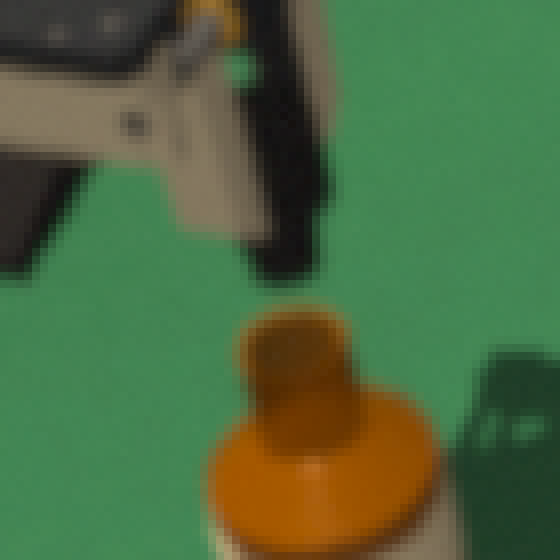

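The crop shows the stopper foot at about scene px (143.0,225.5), above the mouth, whose ellipse centre is about (144.6,236.2). I'll compare both with the predicted positions.

```bash
python3 - <<'E'
from h import *
from plant import optics
S=optics.grab_frame("scene")
for z in(138,140,142):print("foot",z,unproj(S,(143.0,225.5),z).round(1),proj(S,(575,-272.6,z)).round(1))
for z in(110,112):print("rim",z,unproj(S,(144.6,236.25),z).round(1),proj(S,(575,-272.6,z)).round(1))
# ellipse via amber mask of upper rim: neck columns
im=S["img"].astype(int); b,g,r=im[...,0],im[...,1],im[...,2]
m=(r>g+25)&(r>60)
for v in range(230,256,2): 
    c=np.where(m[v,120:170])[0]+120; print(v,c.min() if len(c) else 0,c.max() if len(c) else 0,end="; ")
k=(im.max(2)<60)
print()
for v in range(214,234,2): 
    c=np.where(k[v,120:160])[0]+120; print(v,c.min() if len(c) else 0,c.max() if len(c) else 0,end="; ")
E
```

```text
foot 138 [ 571. -273.  138.] [143.2 226.7]
foot 140 [ 573.3 -272.7  140. ] [143. 226.]
foot 142 [ 575.5 -272.3  142. ] [142.9 225.4]
rim 110 [ 577.1 -274.4  110. ] [145.4 235.5]
rim 112 [ 579.2 -274.   112. ] [145.2 234.9]
230 0 0; 232 0 0; 234 141 149; 236 139 150; 238 138 150; 240 139 150; 242 140 152; 244 140 158; 246 139 160; 248 137 161; 250 135 162; 252 134 162; 254 134 162; 
214 140 147; 216 140 147; 218 141 147; 220 141 146; 222 141 146; 224 139 146; 226 139 146; 228 140 144; 230 0 0; 232 0 0;
```

```bash
python3 - <<'E'
from h import *
plan((579,-275,166,65),(579,-275,155,65))
E
```

```text
row [0.003, 0.095, 0.6, 0.0, 0.0, -0.0] dist 24.0
row [0.0, 0.0, 0.275, 0.0, 0.0, -0.0] dist 11.0
cmd [ 578.99 -275.01  322.     65.  ]
```

Call:
step_arm([
  [[0,0.05,0.3,0,0,0],[0.003,0.095,0.6,0,0,0],[0.003,0.095,0.6,0,0,0],[0.003,0.095,0.6,0,0,0]],
])

```text
time: 7.45
ee_pos: [579.0, -275.0, 332.1]
tcp_rot: [-179.9, 0.0, 65.0]
ft_force: [0.8, 0.2, -0.1]
width: 0.368
grip_force: 25.0
```

```bash
python3 - <<'E'
from h import *
from plant import robot,optics,nets
S=optics.grab_frame("scene")
s=robot.get_state();print(s["ee_pos"],s["ft_force"])
u,v=143,229; o=S["img"][v-18:v+18,u-18:u+18]
cv2.imwrite("pics/b2.png",cv2.resize(o,(576,576),interpolation=3))
E
```

```text
[ 579.06735989 -275.10560047  332.65276061] [ 0.00506193 -0.40868459 -0.0140788 ]
```

View pics/b2.png

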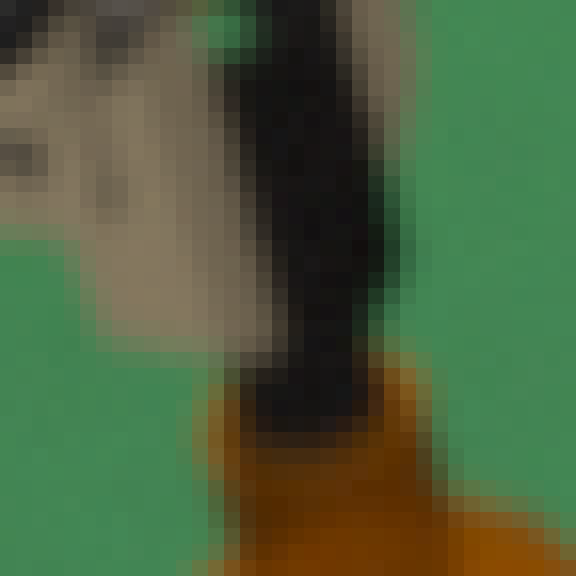

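The foot is inside the rim outline, with the plug centre at crop x 310 and the rim centre at 317. I'll nudge it about 1 mm and lower slowly while watching the force.

```bash
python3 - <<'E'
from h import *
plan((579,-275,166,65))
plan((580.2,-274.5,155,65),(580.2,-274.5,146,65))
E
```

```text
row [0.0, 0.0, -0.275, 0.0, 0.0, -0.0] dist 11.0
cmd [ 578.99 -275.01  333.     65.  ]
row [0.024, 0.022, 0.275, 0.0, 0.0, -0.0] dist 11.0
row [0.0, 0.0, 0.225, 0.0, 0.0, -0.0] dist 9.0
cmd [ 580.19 -274.51  313.     65.  ]
```

Call:
step_arm([
  [[0.024,0.022,0.0,0,0,0],[0.024,0.022,0.1,0,0,0],[0.024,0.022,0.2,0,0,0],[0.024,0.022,0.275,0,0,0],[0.024,0.022,0.275,0,0,0]],
])

```text
time: 8.0
ee_pos: [580.1, -274.3, 321.5]
tcp_rot: [-180.0, 0.0, 65.0]
ft_force: [-0.4, 0.3, -0.5]
width: 0.369
grip_force: 25.0
```

Call:
step_arm([
  [[0,0,0.1,0,0,0],[0,0,0.225,0,0,0],[0,0,0.225,0,0,0]],
])

```text
time: 8.3
ee_pos: [580.1, -274.3, 312.3]
tcp_rot: [-179.9, 0.0, 65.0]
ft_force: [0.2, 0.0, -0.0]
width: 0.369
grip_force: 25.0
```

Call:
step_arm([
  [[0,0,0.1,0,0,0],[0,0,0.15,0,0,0],[0,0,0.15,0,0,0]],
])

```text
time: 8.6
ee_pos: [580.1, -274.5, 306.7]
tcp_rot: [-180.0, 0.0, 65.0]
ft_force: [-0.6, -0.4, -0.6]
width: 0.372
grip_force: 25.0
```

Call:
step_arm([
  [[0,0,0.05,0,0,0],[0,0,0.075,0,0,0],[0,0,0.075,0,0,0]],
])

```text
time: 8.9
ee_pos: [579.9, -274.9, 305.4]
tcp_rot: [180.0, -0.0, 65.0]
ft_force: [-5.1, 1.9, 13.1]
width: 0.37
grip_force: 25.0
```

```bash
echo '[580.19,-274.51,304,65]'>cmd.json; python3 - <<'E'
from h import *
plan((580.2,-274.5,220,65),(530,-40,200,40),(473.5,193,120,11.4),(473.5,193,53,11.4))
E
```

```text
row [0.0, 0.0, -2.075, 0.0, 0.0, 0.0] dist 83.0
row [4.783, -3.615, 0.5, 0.0, 0.0, 3.125] dist 241.0
row [2.662, -5.37, 2.0, 0.0, 0.0, 3.575] dist 253.0
row [0.0, -0.0, 1.675, 0.0, 0.0, -0.0] dist 67.0
cmd [473.49 192.99 220.    11.4 ]
```

Call:
step_arm([
  [[0,0,0,0,0,0],[0,0,0,0,0,0],[0,0,0,0,0,0],[0,0,-0.1,0,0,0]],
], jaw=0.4)

```text
time: 9.3
ee_pos: [580.3, -274.2, 307.6]
tcp_rot: [-179.9, 0.0, 65.0]
ft_force: [0.2, -0.1, -0.8]
width: 0.661
grip_force: 0.0
```

Call:
step_arm([
  [[0,0,-0.5,0,0,0],[0,0,-1.2,0,0,0],[0,0,-1.975,0,0,0],[0,0,-1.975,0,0,0]],
])

```text
time: 9.7
ee_pos: [580.9, -275.3, 391.1]
tcp_rot: [179.6, -0.0, 65.0]
ft_force: [0.3, -0.3, 0.6]
width: 0.698
grip_force: 0.0
```

Call:
step_arm([
  [[4.783,-3.615,0.5,0,0,3.125],[4.783,-3.615,0.5,0,0,3.125],[4.783,-3.615,0.5,0,0,3.125],[4.783,-3.615,0.5,0,0,3.125],[4.783,-3.615,0.5,0,0,3.125],[4.783,-3.615,0.5,0,0,3.125],[4.783,-3.615,0.5,0,0,3.125],[4.783,-3.615,0.5,0,0,3.125]],
], jaw=1)

```text
time: 10.5
ee_pos: [530.3, -40.9, 367.1]
tcp_rot: [179.9, 0.0, 39.9]
ft_force: [1.4, -1.1, 0.7]
width: 0.999
grip_force: 0.0
```

Call:
step_arm([
  [[2.662,-5.37,2.0,0,0,3.575],[2.662,-5.37,2.0,0,0,3.575],[2.662,-5.37,2.0,0,0,3.575],[2.662,-5.37,2.0,0,0,3.575],[2.662,-5.37,2.0,0,0,3.575],[2.662,-5.37,2.0,0,0,3.575],[2.662,-5.37,2.0,0,0,3.575],[2.662,-5.37,2.0,0,0,3.575],[2.662,-5.37,2.0,0,0,3.575],[2.662,-5.37,2.0,0,0,3.575]],
])

```text
time: 11.5
ee_pos: [474.2, 191.5, 287.6]
tcp_rot: [-180.0, -0.1, 11.2]
ft_force: [0.3, 0.1, -0.6]
width: 1.0
grip_force: 0.0
```

```bash
python3 - <<'E'
from h import *
from plant import robot,optics,nets
S=optics.grab_frame("scene");s=robot.get_state();print(s["time"],s["ee_pos"],s["qpos"].round() )
for nm in("stopper","bottle_rim","tongs_grip","tongs_jaws"):
    for r in nets.place_of(S,nm)[:2]: print(nm,round(r["p"],2),np.round(r["at"]))
b=cv2.resize(S["img"][215:275,120:180],(400,400),interpolation=3);c=cv2.resize(S["img"][150:230,270:350],(400,400),interpolation=3)
cv2.imwrite("pics/c1.png",np.hstack([b,c]))
E
```

```text
11.55 [474.04216556 191.80022833 287.49016769] [-54.  36.  38. 127. -44.  31. -61.]
stopper 0.49 [ 580. -277.   90.]
bottle_rim 0.94 [ 578. -274.  112.]
tongs_grip 0.62 [473. 195.  57.]
tongs_grip 0.18 [568.   3.  -4.]
tongs_jaws 0.8 [555. 212.  38.]
tongs_jaws 0.64 [534.  88.  -2.]
```

View pics/c1.png

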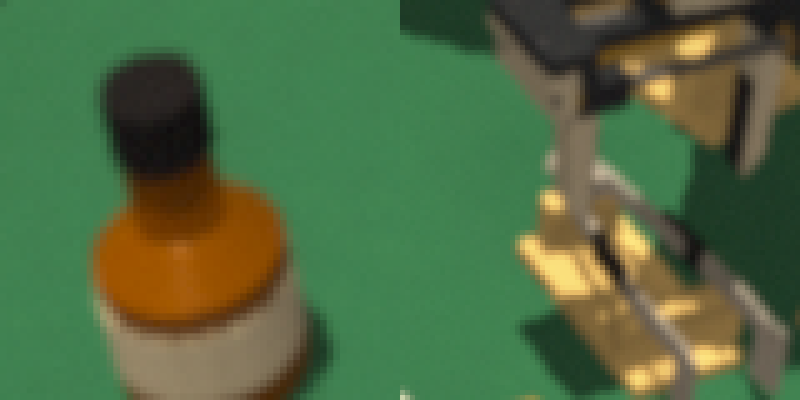

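The stopper is seated upright with its head on the rim; the net puts the foot at z about 90 against the expected 88. The gripper straddles the sleeves, so I'll go down and take the tongs.

Call:
step_arm([
  [[0,0,0.6,0,0,0],[0,0,1.2,0,0,0],[0,0,1.675,0,0,0],[0,0,1.675,0,0,0],[0,0,1.675,0,0,0]],
])

```text
time: 12.25
ee_pos: [473.7, 192.8, 220.2]
tcp_rot: [180.0, 0.0, 11.4]
ft_force: [1.1, -0.6, -0.3]
width: 0.998
grip_force: 0.0
```

Call:
step_arm([
  [[0,0,0,0,0,0],[0,0,0,0,0,0],[0,0,0,0,0,0],[0,0,0,0,0,0],[0,0,0,0,0,0],[0,0,0,0,0,0],[0,0,0,0,0,0],[0,0,0,0,0,0]],
], jaw=-0.03, squeeze=40)

```text
time: 13.05
ee_pos: [473.8, 192.9, 220.1]
tcp_rot: [180.0, -0.0, 11.4]
ft_force: [0.7, -1.1, 4.1]
width: 0.489
grip_force: 7.4
```

```bash
python3 - <<'E'
from h import *
from plant import optics
T=optics.grab_frame("top"); S=optics.grab_frame("scene")
for nm,p,rr,u0,u1 in(("top",T,range(183,194),247,262),("scene",S,range(238,251),255,272)):
    im=cv2.imread(f"pics/{nm}0.png").astype(float).max(2); P=[]
    for v in rr:
        w=np.clip(190-im[v,u0:u1],0,None); 
        if nm=="scene": w=np.clip(170-im[v,u0:u1],0,None)
        u=(w*np.arange(u0,u1)).sum()/w.sum(); P.append(unproj(p,(u,v),27)[:2]); print(v,round(u,1),round(w.sum()),P[-1].round(1))
    P=np.array(P); k=np.polyfit(P[:,0],P[:,1],1); print(nm,np.degrees(np.arctan(k[0])),np.polyval(k,569))
# rack corners top (crop m.png)
k=lambda u,v:(235+(u-520)/6.5-.5,170+v/6.5-.5)
C=[unproj(T,k(*q),6)[:2] for q in((545,48),(718,20),(748,225),(577,250))]; C=np.array(C); print(C.round(),C.mean(0)); e=C[0]-C[3]+C[1]-C[2]; print("rack yaw",np.degrees(np.arctan2(e[1],e[0])))
E
```

```text
183 251.7 544 [586.4  12.7]
184 254.5 210 [582.9   3.8]
185 254.7 232 [579.4   3.1]
186 254.6 224 [576.    3.3]
187 254.6 222 [572.7   3.5]
188 254.4 228 [569.3   3.9]
189 254.7 252 [565.9   3.2]
190 254.9 200 [562.5   2.6]
191 254.8 257 [559.1   2.8]
192 255.0 275 [555.7   2.2]
193 255.2 309 [552.3   1.5]
top 9.867491012049078 3.826405060069831
238 258.5 584 [557.9  -0.7]
239 258.6 495 [561.6  -1.3]
240 259.0 435 [565.3  -1.2]
241 259.8 332 [5.693e+02 2.000e-01]
242 260.6 278 [573.2   1.2]
243 261.1 260 [577.    1.8]
244 261.5 237 [580.7   2. ]
245 262.1 243 [584.4   2.6]
246 262.4 243 [588.    2.8]
247 262.7 257 [591.6   2.7]
248 263.3 240 [595.3   3.4]
249 266.1 367 [600.1   9.4]
250 267.3 594 [604.2  11.7]
scene 12.910826088337165 -0.01064734920728938
[[614.  58.]
 [628. -32.]
 [519. -45.]
 [507.  42.]] [566.76822755   5.67835004]
rack yaw 7.945753958014641
```

Call:
step_arm([
  [[0,0,-0.3,0,0,0],[0,0,-0.8,0,0,0],[0,0,-1.5,0,0,0],[0,0,-2.4,0,0,0],[0,0,-2.4,0,0,0]],
])

```text
time: 13.65
ee_pos: [474.1, 193.1, 318.8]
tcp_rot: [-179.9, -0.2, 11.4]
ft_force: [1.2, -0.7, -1.6]
width: 0.485
grip_force: 6.1
```

```bash
echo '[473.49,192.99,316,11.4]'>cmd.json; python3 - <<'E'
from h import *
plan((484.3,-4.7,110,5))
E
```

```text
row [-0.712, 4.898, 0.975, 0.0, 0.0, 0.8] dist 202.0
cmd [484.3   -4.69 277.     5.  ]
```

Call:
step_arm([
  [[-0.07,0.4,0.0,0,0,0.1],[-0.2,1.2,0.1,0,0,0.2],[-0.3,2.1,0.3,0,0,0.35],[-0.45,3.0,0.5,0,0,0.5],[-0.57,3.9,0.7,0,0,0.65],[-0.66,4.5,0.9,0,0,0.75],[-0.712,4.898,0.975,0,0,0.8],[-0.712,4.898,0.975,0,0,0.8],[-0.712,4.898,0.975,0,0,0.8]],
])

```text
time: 14.55
ee_pos: [483.8, -5.3, 276.3]
tcp_rot: [-180.0, 0.1, 4.9]
ft_force: [-0.6, 0.1, -1.7]
width: 0.487
grip_force: 6.1
```

```bash
python3 - <<'E'
from h import *
from plant import robot,optics,nets
S=optics.grab_frame("scene");T=optics.grab_frame("top");s=robot.get_state();print(s["time"],s["ee_pos"],s["width"],s["grip_force"])
for n,p in(("S",S),("T",T)):
  for nm in("tongs_jaws","tongs_grip","tongs","key_shank"):
    for r in nets.place_of(p,nm)[:2]: print(n,nm,round(r["p"],2),np.round(r["at"]))
u,v=(int(x) for x in proj(S,(555,0,70)));b=cv2.resize(S["img"][v-30:v+40,u-35:u+35],(400,400),interpolation=3)
w,x=(int(x) for x in proj(T,(565,0,60)));c=cv2.resize(T["img"][x-25:x+25,w-25:w+25],(400,400),interpolation=3)
print(u-35,v-30,w-25,x-25)
cv2.imwrite("pics/d1.png",np.hstack([b,c]))
E
```

```text
14.65 [484.08875355  -4.11033826 276.64087328] 0.48857423523959936 6.118954718112946
S tongs_jaws 0.87 [566.   7.  95.]
S tongs_grip 0.72 [480.  -3. 112.]
S tongs_grip 0.48 [476. 195.  -2.]
S tongs 0.82 [406. -12. 104.]
S key_shank 0.52 [564.   3.  25.]
T tongs_grip 0.62 [406.   1.  99.]
T tongs_grip 0.52 [484.  -3. 107.]
T tongs 0.42 [409. -12. 100.]
T key_shank 0.36 [402. -24. 103.]
223 195 230 161
```

View pics/d1.png

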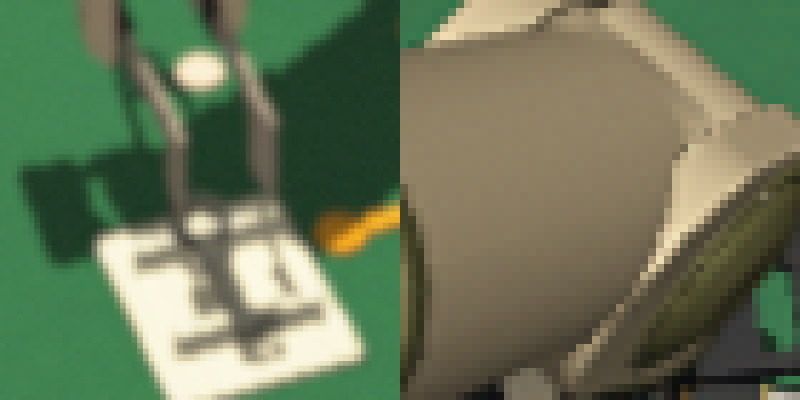

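The crop shows the jaw plates at crop x about 178 and 265, straddling the shank. I'll check the lateral offset and work out the lowering.

```bash
python3 - <<'E'
from h import *
from plant import optics
S=optics.grab_frame("scene")
print(unproj(S,(261.4,224.6),94),proj(S,(569,2.7,94)),proj(S,(569,2.7,26)))
plan((485,-5,75,5),(485,-5,50,5))
E
```

```text
[579.90635165   1.38549612  94.        ] [260.93208684 221.57393737] [260.74452972 241.04385799]
row [0.017, 0.009, 0.875, 0.0, 0.0, -0.0] dist 35.0
row [-0.0, 0.0, 0.625, 0.0, 0.0, -0.0] dist 25.0
cmd [485.01  -4.99 217.     5.  ]
```

Call:
step_arm([
  [[0.017,0.009,0.2,0,0,0],[0.017,0.009,0.45,0,0,0],[0.017,0.009,0.7,0,0,0],[0.017,0.009,0.875,0,0,0],[0.017,0.009,0.875,0,0,0],[0.017,0.009,0.875,0,0,0]],
])

```text
time: 15.7
ee_pos: [485.1, -5.2, 241.9]
tcp_rot: [180.0, 0.0, 5.0]
ft_force: [-0.1, 0.2, -1.2]
width: 0.493
grip_force: 6.1
```

```bash
python3 - <<'E'
from h import *
from plant import robot,optics,nets
S=optics.grab_frame("scene");s=robot.get_state();print(s["time"],s["ee_pos"],s["width"],s["ft_force"])
for nm in("tongs_jaws","key_shank"):
    for r in nets.place_of(S,nm)[:2]: print(nm,round(r["p"],2),np.round(r["at"]))
cv2.imwrite("pics/d2.png",cv2.resize(S["img"][205:265,230:290],(600,600),interpolation=3))
E
```

```text
15.75 [485.14240923  -5.10374832 242.12175206] 0.48524950800198363 [-0.00167566 -0.21732099 -1.29625665]
tongs_jaws 0.69 [566.   2.  19.]
tongs_jaws 0.68 [563.   8.  64.]
key_shank 0.49 [564.   3.  26.]
key_shank 0.27 [567.   3.  -3.]
```

View pics/d2.png

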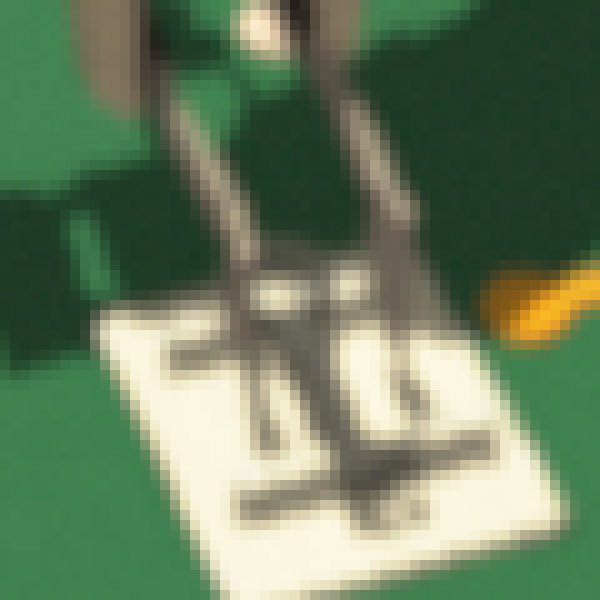

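The plates at crop x 245 and 395 straddle the shank, and their shadows fall between the ridges either side of it. Going down now.

Call:
step_arm([
  [[0,0,0.15,0,0,0],[0,0,0.3,0,0,0],[0,0,0.45,0,0,0],[0,0,0.6,0,0,0],[0,0,0.625,0,0,0],[0,0,0.625,0,0,0]],
])

```text
time: 16.45
ee_pos: [485.0, -5.1, 216.7]
tcp_rot: [-180.0, 0.0, 5.0]
ft_force: [0.5, -0.5, -1.5]
width: 0.487
grip_force: 6.1
```

No contact so far. Squeezing.

Call:
step_arm([
  [[0,0,0,0,0,0],[0,0,0,0,0,0],[0,0,0,0,0,0],[0,0,0,0,0,0],[0,0,0,0,0,0],[0,0,0,0,0,0],[0,0,0,0,0,0],[0,0,0,0,0,0]],
], jaw=-1, squeeze=40)

```text
time: 17.25
ee_pos: [485.1, -4.9, 217.1]
tcp_rot: [-180.0, -0.0, 5.0]
ft_force: [-0.2, -0.3, -0.1]
width: 0.339
grip_force: 39.9
```

Call:
step_arm([
  [[0,0,-0.1,0,0,0],[0,0,-0.25,0,0,0],[0,0,-0.5,0,0,0],[0,0,-0.75,0,0,0],[0,0,-1,0,0,0],[0,0,-1.3,0,0,0],[0,0,-1.6,0,0,0],[0,0,-1.6,0,0,0]],
])

```text
time: 18.05
ee_pos: [485.2, -4.9, 282.3]
tcp_rot: [180.0, -0.1, 5.0]
ft_force: [-0.2, 0.2, -1.2]
width: 0.341
grip_force: 39.9
```

```bash
python3 - <<'E'
from h import *
from plant import robot,optics,nets
S=optics.grab_frame("scene");s=robot.get_state();print(s["time"],s["ee_pos"],s["width"],s["grip_force"],s["ft_force"])
for nm in("tongs_jaws","key_shank"):
    for r in nets.place_of(S,nm)[:2]: print(nm,round(r["p"],2),np.round(r["at"]))
cv2.imwrite("pics/e1.png",cv2.resize(S["img"][195:265,225:295],(560,560),interpolation=3))
E
```

```text
18.1 [485.08004284  -4.71179594 281.62898827] 0.3408462288909093 39.91379748098552 [-0.37404818 -0.16604118 -2.26831897]
tongs_jaws 0.54 [566.   8. 102.]
tongs_jaws 0.54 [669. 405.   3.]
key_shank 0.69 [565.   2.  91.]
```

View pics/e1.png

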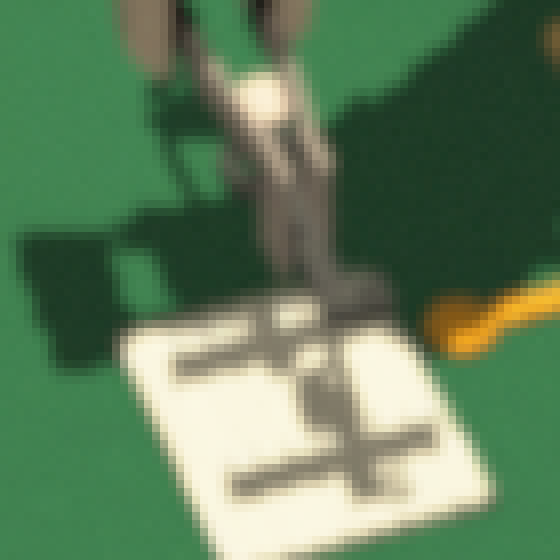

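The key is in the jaws, at crop (320,260), and only its shadow is left on the rack. Lifting the rest of the way, to 12 cm in total.

Call:
step_arm([
  [[0,0,-0.15,0,0,0],[0,0,-0.4,0,0,0],[0,0,-0.7,0,0,0],[0,0,-1.0,0,0,0],[0,0,-1.25,0,0,0],[0,0,-1.4,0,0,0],[0,0,-1.4,0,0,0],[0,0,-1.4,0,0,0],[0,0,-1.4,0,0,0]],
])

```text
time: 19.1
ee_pos: [485.0, -4.8, 336.7]
tcp_rot: [-180.0, 0.0, 5.0]
ft_force: [0.3, -0.0, -1.5]
width: 0.343
grip_force: 39.9
```

```bash
python3 - <<'E'
from h import *
from plant import robot,optics,nets
S=optics.grab_frame("scene");s=robot.get_state();print(s["time"],s["ee_pos"],s["width"],s["grip_force"],s["ft_force"])
for nm in("key_shank","stopper","bottle_rim"):
    for r in nets.place_of(S,nm)[:2]: print(nm,round(r["p"],2),np.round(r["at"]))
E
```

```text
19.15 [484.96437977  -4.92017472 336.66190007] 0.34216549249786715 39.913464998826385 [ 0.62825843  0.27805495 -2.86595445]
key_shank 0.63 [563.   2. 149.]
stopper 0.55 [ 579. -277.   90.]
bottle_rim 0.82 [ 578. -273.  109.]
bottle_rim 0.31 [ 581. -275.   95.]
```

```bash
python3 -c "
from plant import ticket
print(ticket.close_job())"
```

```text
the job is handed in; nothing more can be done
None
```

I handed the job in at about 19 s: the stopper is fully down in the bottle neck, and the tongs are still squeezed at 40 N, holding the key about 12 cm up over its rack (no verdict came back).

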